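Photograph the specimen under the ring light

ROBOT

A 6-joint arm with a two-finger parallel gripper is mounted at the origin on the work surface. World frame = base frame: x ahead of the robot, y to its left, z up, the work surface at z = 0. Lengths are in mm, angles in rad, forces in N, time in s.
With the tool pointing down it reaches from about 375 to 925 mm from the base axis. Payload 5.7 kg.
Tool frame: the origin (TCP) lies midway between the tips of the shut fingers; the grasp point (between the pads) lies 19 mm behind it (ctrl.pinch_z is the distance from the TCP to the grasp point, in mm); z points along the fingers, y is the line along which they close (so a half turn about z gives the same grasp; the last joint's range is limited). The gripper opens to 85 mm and grips with 20 to 120 N. Pads are 22 mm wide; open, the fingers measure 114 mm over their backs; the gripper's body (76 mm by 85 mm) begins 54 mm behind the grasp point. The pads swing forward as they close: fully open they stand 13 mm farther back than shut.
Start: joints at [-1.445, 0.359, 1.51, -0, 1.272, -0.115], TCP at [143.074, -582.66, 231.267] pointing down, gripper open.
Joint ranges: [-2.97, 2.97], [-1.01, 2.36], [0.21, 2.38], [-0.96, 4.11], [0.2, 2.71], [-2.98, 2.98]. Speed limits (rad/s): [2.39, 2.39, 3.14, 3.14, 3.14, 3.14].

INTERFACE

Orientations are given as a rotation vector (axis times angle).
In Python, from station import ctrl gives the robot as it stands.
- The arm moves only by the tool carry_out, never from a script. Its argument "series" is a list of rows, each a list of 2 entries, a list of its own where there are three numbers: the shift along the tool's x, y, z in units of 20 mm (1.0 is 20 mm), then the turn about the tool's z in units of 4 degrees (1.0 is 4 degrees). A call has 1 to 10 rows; each row shifts and turns the commanded pose from where the row before left it, along the tool's axes as they then stand; what a row does not reach is not made up. A row lasts 1/12 s, in which the tool goes at most 41.7 mm and 7.16 degrees, less where a joint would pass 70% of its speed; a pose out of reach is approached as far as the arm can. A call with a number of a shift or a turn outside -1 to 1 is refused whole. A call with a gripper value outside its range is refused whole. "fingers" is the opening, from 0 (shut) to 1 (fully open), set as the call begins (left out, the last holds). The fingers move at their own pace and stop on an object; "grip_force" is the grip in N (left out, the last holds). Time passes only in rows, so rows that do not move let the fingers close. It gives the time, the measured TCP pose, the force, the opening and the grip force at its end, in the units of the state.
- ctrl.state(): the state, without advancing time (a new reading comes with each control period).
- ctrl.snapshot(name): name is "side" or "top"; returns a dict with "frame" (420x560x3 uint8, red, green, blue), "fx", "fy", "cx", "cy" (pixels), "pose" (4x4, takes a point from camera to world coordinates). Camera axes: x right, y down, z forward; pixel columns grow to the right and rows downward; lengths in mm; the calibration is good to about 2 mm. A picture is of the moment at which its call begins. There is no depth.
- ctrl.finish_job(): hands the job in; it is judged then, once.
The state is a dict: "time_s": time; "joints": joint angles; "joint_velocities": joint speeds; "joint_efforts": joint torques, N m; "tcp_pos": TCP position; "tool_rot": TCP orientation; "force": force on the tool from outside, world axes, zero at the start; "ft_torque": the same for the moment, N m; "finger_gap": finger opening in mm; "gripper_force": force on a finger pad.
Only numpy, scipy, OpenCV 4.12 (cv2) and the standard library are available. Lean on these libraries where they do the work, as an engineer would, in place of code of your own. Each camera call takes 0.05 s, during which the arm holds its last target. There are 200 camera calls.

TASK

The specimen under the stereo microscope is lit from below; take its picture under the ring light instead. With your fingertips, first press the rocker on the ribbed lamp supply over to off, then press the rocker on the sloping ring-light controller over to on, then press the large round shutter button on the camera's release pad all the way in and let it come up again. Only press: leave the dial and the two small keys alone, and do not pick up, shift or knock over the pad or anything else on the bench.

Things in the scene. Friction and masses are not known exactly. Their poses are not given: they have to be found in the camera images.
- lamp_supply: Supply of the microscope's base lamp: an upright black box with horizontal ribs and a flat cream cap, 144 mm deep (x) x 112 wide (y) x 96 tall, fixed to the bench; one black rocker switch on the cap, its pivot 15 mm nearer the front than the cap's centre. Its origin is the centre of its underside; own x points from its front to its back, z up.
- base_rocker (a joint): Base lamp's rocker on the supply's cap: V-shaped black paddle, 40 mm (along x) x 26. 0 = off, near (front) half down; 0.36 rad = on, far half down, near half raised. A half that is down lies level, 4 mm above the cap; a raised half's outer end is about 7 mm higher. Starts on. Snaps over past 0.18 and stays; takes about 3 N at the outer end, which sinks 6 to 7 mm.
- base_rocker_near (a point): Point on the face of the base rocker's near (off) half, 4 mm from its outer end, 16 mm from the pivot; moves with the rocker.
- base_rocker_far (a point): The same point on its far (on) half.
- ring_controller: Ring-light controller: low grey console fixed to the bench, 114 mm deep (x) x 124 wide (y); its aluminium panel slopes up from front to back at 0.20 rad (29 mm high at the front edge, 52 at the back). A black rocker at the panel's left (own y +26 mm), a round dial at the right (y -33 mm). Its origin is the centre of its underside; own x points front to back, z up.
- ring_rocker (a joint): Rocker switch of the ring light on the controller's sloping panel: the same size, stops, stiffness and snap as the base rocker, 40 mm long up the slope x 26 wide. 0 = off, near (lower) half flush and far (upper) half raised; 0.36 rad = on, far half flush (level with the panel's slope, 4 mm above the panel). It starts off.
- ring_rocker_near (a point): Point on the face of the ring rocker's near (off) half, 4 mm from its outer end, 16 mm from the pivot; moves with the rocker.
- ring_rocker_far (a point): The same point on its far (on) half.
- dial_mark (a point): White mark on the rim of the controller's brightness dial (black, 31 mm across, 14 mm high), 13 mm from the dial's axis; the dial turns freely and must stay as set.
- release_pad: Camera release pad: a flat loose white box on rubber feet, 86 mm deep (x) x 106 wide (y) x 23 tall, 0.3 to 0.5 kg, with one large round button and two small keys on its top. Its origin is the centre of its underside; own x points from its front to its back.
- shutter (a joint): The large round button of the release pad, the shutter button: black, 30 mm across in a steel ring, its top 7 mm above the pad's top (30 mm above the bench). 0 = up, 0.005 m = fully pressed (about 5 N); it springs back.
- shutter_top (a point): Centre of the shutter button's top; moves with it.
- key_left (a joint): Small round key, 11 mm across, at the pad's back left corner (own x +29, y +34 mm), 4.5 mm high; 0 = up, 0.003 m = pressed (about 3 N). Not to be pressed.
- key_right (a joint): The same small key at the back right corner (own y -34 mm). Not to be pressed.
- vial_a: Loose specimen vial, 26 mm across, 58 mm tall, white cap. Its origin is the centre of its underside.
- vial_b: Loose specimen vial like vial_a. Its origin is the centre of its underside.
- jar: Loose amber jar with black lid, 62 mm across, 82 mm tall. Its origin is the centre of its underside.
- petri_dish: Loose closed Petri dish, 91 mm across, 16 mm tall. Its origin is the centre of its underside.
- forceps: Loose steel forceps lying flat, 120 mm long (own x), 7 mm high.
- brush: Loose fine paint brush lying flat, 150 mm long (own x), 8 mm thick.
- slide_box: Loose grey slide box, 78 x 102 mm, 35 mm tall. Its origin is the centre of its underside.
- watch_glass: Loose white glass bowl, 64 mm across, 28 mm tall. Its origin is the centre of its underside.
Mind the look-alikes: they are no part of the job. There is more than one size of the ring_controller; the one meant has the size given above.

How it is judged (in metres and radians):
On the way, in this order (a step that is already met when the one before it is completed fails the run):
1. the base lamp's rocker is pressed over to off (value of joint base_rocker below 0.06 rad), for 0.1 s.
2. then the ring light's rocker is pressed over to on (value of joint ring_rocker above 0.3 rad), for 0.1 s.
3. then the shutter button is pressed all the way in (value of joint shutter above 0.0038 m and value of joint base_rocker below 0.06 rad and value of joint ring_rocker above 0.3 rad), for 0.04 s.
At the end, for the whole second after the job is handed in: The base rocker is off (under 0.06 rad) and the ring rocker on (over 0.30 rad), the shutter button is up again (under 1.2 mm) after a press of at least 3.8 mm, and the release pad lies flat and still within 25 mm of where it was (value of joint base_rocker below 0.06 rad and value of joint ring_rocker above 0.3 rad and value of joint shutter below 0.0012 m and distance of release_pad from where it was at the start of the episode below 0.025 m and linear speed of release_pad below 0.02 m/s and angle between release_pad's own z axis and vertical below 0.1 rad); the robot touches nothing.
It fails at once if the shutter is pressed while the base lamp is on or the ring light is off (value of joint shutter above 0.0025 m and (value of joint base_rocker above 0.18 rad or value of joint ring_rocker below 0.18 rad)).
It fails at once if the release pad is lifted, tipped or shifted by 25 mm (height (world z) of release_pad above 0.01 m or angle between release_pad's own z axis and vertical above 0.2 rad or distance of release_pad from where it was at the start of the episode above 0.025 m).
It fails at once if one of the small keys is pressed (value of joint any of key_left, key_right above 0.0015 m).
It fails at once if the dial is turned (its mark moves by 6 mm, about 0.5 rad) (distance of dial_mark from where it was at the start of the episode above 0.006 m).
It fails at once if a vial, the jar, a dish or another loose thing is picked up, shifted by 25 mm or knocked over (distance of any of vial_a, vial_b, jar, petri_dish, forceps, brush, slide_box, watch_glass from where it was at the start of the episode above 0.025 m or angle between any of vial_a, vial_b, jar, petri_dish, slide_box, watch_glass's own z axis and vertical above 0.6 rad).
It also fails if it takes over 48 s, if anything falls off the work surface, if the arm or the gripper's body presses on something with over 40 N, if the wrist force passes 120 N, or if a joint passes its speed limit or range.

## Working session

There is one attempt and no reset: what is moved stays moved. The work goes in short steps, Python scripts to look and compute and a tool call to move; the robot and the scene stay as the last step left them, time stands still between calls to the robot, and variables do not carry over. Pictures are saved under pics/ and viewed, at most 10 in all, crops included, and the job is handed in when it is done.

Besides the shell and the picture viewer there is one more tool, called as name(argument=value, ...) on one line, values as JSON. carry_out: Moves the arm, as the interface text tells. Its arguments: {"type":"object","properties":{"series":{"type":"array"},"fingers":{"type":"number"},"grip_force":{"type":"number"}},"required":["series"]}

```bash
ls; mkdir -p pics; cat > h.py <<'E'
import numpy as np, cv2, json
from station import ctrl
def snap(n,f):
    s=ctrl.snapshot(n); cv2.imwrite(f'pics/{f}.png',s['frame'][:,:,::-1]); np.save(f'pics/{f}.npy',s,allow_pickle=True); return s
def load(f): return np.load(f'pics/{f}.npy',allow_pickle=True).item()
def ray(s,u,v):
    d=np.array([(u-s['cx'])/s['fx'],(v-s['cy'])/s['fy'],1]); P=np.array(s['pose']); return P[:3,3],P[:3,:3]@d
def onz(s,u,v,z):
    o,d=ray(s,u,v); return o+d*(z-o[2])/d[2]
def proj(s,p):
    P=np.array(s['pose']); c=P[:3,:3].T@(np.array(p)-P[:3,3]); return np.array([s['fx']*c[0]/c[2]+s['cx'],s['fy']*c[1]/c[2]+s['cy']])
E
python3 - <<'E'
from h import *
for n in('top','side'):
    s=snap(n,n+'0'); print(n,s['fx'],s['cx'],s['cy'],np.round(s['pose'],3).tolist())
st=ctrl.state(); print(st['tcp_pos'],st['tool_rot'],st['force'],st['finger_gap'],st['time_s'])
E
```

```text
pics
top 400.796135771329 275.64648131964896 209.31016617943666 [[0.016, -0.992, 0.125, 359.535], [-1.0, -0.016, -0.002, 11.399], [0.004, -0.125, -0.992, 1333.428], [0.0, 0.0, 0.0, 1.0]]
side 412.89457951307025 280.7509902189345 208.73654180976902 [[0.967, -0.165, 0.193, 306.508], [-0.254, -0.67, 0.698, -774.389], [0.014, -0.724, -0.69, 880.778], [0.0, 0.0, 0.0, 1.0]]
[ 142.98554072 -582.06783767  230.51494178] [-3.11713509e+00 -3.77042107e-01  1.56816148e-05] [-0.20513154  0.27729727  1.10196688] 85.30840781904273 0.1
```

View pics/top0.png

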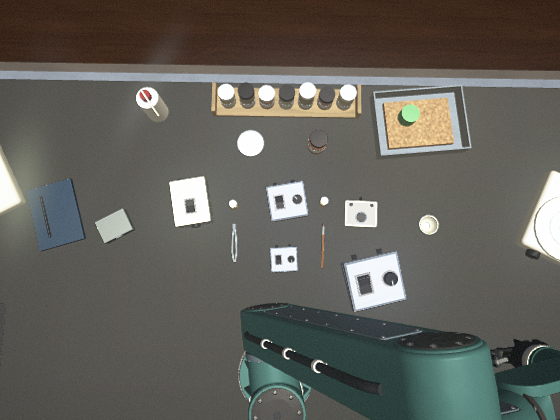

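View pics/side0.png

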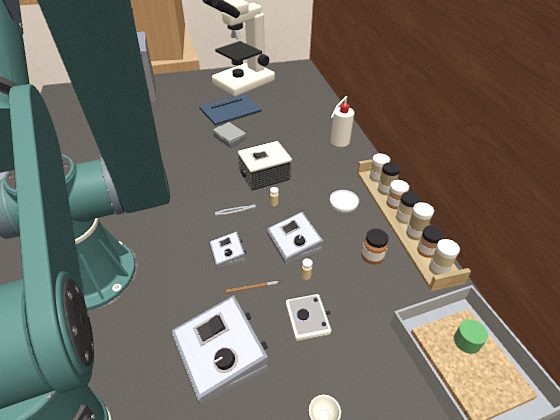

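The top view shows the lamp supply at (190,203), three controllers at (288,201), (284,259) and (375,280), and the pad at (361,213). The middle controller, about 40 px wide, fits 124 mm. I'll zoom in on those next.

```bash
python3 - <<'E'
from h import *
t=load('top0');s=load('side0')
def crop(im,x,y,w,h,k): return cv2.resize(im[y:y+h,x:x+w,::-1],(w*k,h*k),interpolation=cv2.INTER_CUBIC)
a=crop(t['frame'],160,168,66,66,6); b=crop(t['frame'],258,168,66,66,6)
c=crop(s['frame'],232,138,66,50,6); d=crop(s['frame'],262,205,66,50,6)
row=lambda *l: np.hstack(l)
out=np.vstack([row(a,b)[:300],row(c,d)]); cv2.imwrite('pics/z1.png',out); print(out.shape)
# masks: light faces & dark blobs, top
for name,(x,y,w,h) in dict(lamp=(160,168,66,66),ring=(258,172,58,56),pad=(338,190,50,46)).items():
    g=cv2.cvtColor(t['frame'][y:y+h,x:x+w],cv2.COLOR_RGB2GRAY)
    m=(g>130).astype(np.uint8); cs,_=cv2.findContours(m,cv2.RETR_EXTERNAL,2); k=max(cs,key=cv2.contourArea)
    r=cv2.minAreaRect(k); print(name,'rect',np.round(np.array(r[0])+[x,y],1),np.round(r[1],1),r[2])
    f=cv2.drawContours(np.zeros_like(m),[k],-1,1,-1)
    n,l,st,ce=cv2.connectedComponentsWithStats(f*(g<85).astype(np.uint8))
    for i in range(1,n):
        if st[i,4]>5: print('  dark',np.round(ce[i]+[x,y],1),st[i,4], cv2.minAreaRect(np.argwhere(l==i)[:,::-1].astype(np.float32)))
E
```

```text
(600, 792, 3)
lamp rect [189.5 200.9] [46.5 36.8] 81.8698959350586
  dark [189.8 209.2] 22 ((30.5, 40.5), (5.0, 7.0), 90.0)
ring rect [286.9 200.7] [34.9 37.6] 80.53767395019531
  dark [278.8 198.8] 40 ((20.749998092651367, 26.75), (5.687368392944336, 6.6679487228393555), 78.69007110595703)
pad rect [361.  213.5] [27. 32.] 90.0
```

View pics/z1.png

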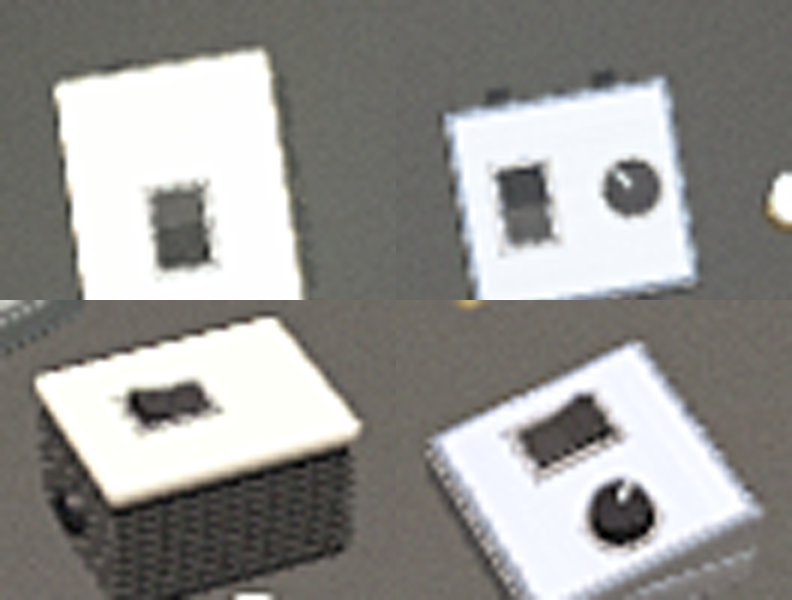

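The zoom shows the base rocker centred near (190,206), with its near half raised. The ring rocker is centred near (279.5,202), with its far half raised. Both boxes are yawed by about +8 to +10°.

```bash
python3 - <<'E'
from h import *
t=load('top0');s=load('side0')
def blob(im,x,y,w,h,thr,k=6):
    g=cv2.resize(cv2.cvtColor(im[y:y+h,x:x+w],cv2.COLOR_RGB2GRAY),None,fx=k,fy=k,interpolation=cv2.INTER_CUBIC)
    n,l,st,ce=cv2.connectedComponentsWithStats((g<thr).astype(np.uint8))
    i=1+np.argmax(st[1:,4]); r=cv2.minAreaRect(np.argwhere(l==i)[:,::-1].astype(np.float32))
    bp=(cv2.boxPoints(r)+.5)/k-.5+[x,y]; return (np.array(r[0])+.5)/k-.5+[x,y],bp
def tri(a,b):
    o1,d1=ray(t,*a);o2,d2=ray(s,*b);A=np.stack([d1,-d2],1);k=np.linalg.lstsq(A,o2-o1,rcond=None)[0]
    p,q=o1+k[0]*d1,o2+k[1]*d2; return (p+q)/2,np.linalg.norm(p-q)
W={}
for n,bt,bs,z,hx,yaw in(('lamp',(181,195,18,21),(249,148,23,12),103,0,8.5),('ring',(272,192,14,19),(280,218,24,18),50,0,9.5),('pad',(353,209,17,15),(295,307,16,16),30,0,0)):
    for thr in(100,140):
        c,bp=blob(t['frame'],*bt,thr);c2,bp2=blob(s['frame'],*bs,thr)
        P=onz(t,*c,z);B=np.array([onz(t,*q,z) for q in bp])
        print(n,thr,c.round(1),c2.round(1),'top@z',P.round(1),'size',np.linalg.norm(np.diff(B,axis=0),axis=1).round(1),'yaw edges',[np.degrees(np.arctan2(*(B[i+1]-B[i])[1::-1])).round(1) for i in(0,1)],'tri',[np.round(v,1) for v in tri(c,c2)],'side@z',onz(s,*c2,z).round(1))
# rect of boxes
for n,c,z in(('lampcap',(189.5,200.9),96),('ringpanel',(286.9,200.7),41),('padtop',(361,213.5),23)): print(n,onz(t,*c,z).round(1))
def crop(im,x,y,w,h,k): return cv2.resize(im[y:y+h,x:x+w,::-1],(w*k,h*k),interpolation=cv2.INTER_CUBIC)
cv2.imwrite('pics/z2.png',np.hstack([crop(t['frame'],336,188,54,54,7),crop(s['frame'],280,288,54,54,7)]))
E
```

```text
lamp 100 [190.1 207.6] [259.7 155. ] top@z [515.9 274.1 103. ] size [25.2 25.9 25.2] yaw edges [np.float64(-84.3), np.float64(-172.9)] tri [array([520.2, 275.1,  96.6]), np.float64(7.0)] side@z [522.  266.5 103. ]
lamp 140 [189.6 205.6] [259.7 155.1] top@z [522.1 275.8 103. ] size [27.5 41.2 27.4] yaw edges [np.float64(-81.7), np.float64(-170.5)] tri [array([523.9, 277.7,  94. ]), np.float64(1.1)] side@z [521.9 265.6 103. ]
ring 100 [279.1 201.5] [289.9 226.8] top@z [547.2  -1.6  50. ] size [23.6 38.2 23.5] yaw edges [np.float64(-78.3), np.float64(-168.7)] tri [array([548.4,  -1.7,  39.9]), np.float64(0.6)] side@z [545.2 -10.9  50. ]
ring 140 [279.2 201.8] [290.  227.1] top@z [546.3  -1.8  50. ] size [26.4 42.1 26.3] yaw edges [np.float64(-78.6), np.float64(-169.0)] tri [array([548.1,  -2. ,  39.1]), np.float64(0.4)] side@z [545.2 -12.   50. ]
pad 100 [360.2 220.7] [302.7 314.2] top@z [ 491.1 -268.    30. ] size [6.5 1.6 6.5] yaw edges [np.float64(-89.1), np.float64(179.4)] tri [array([ 498.2, -270.5,   23.7]), np.float64(13.0)] side@z [ 503.3 -274.7   30. ]
pad 140 [360.8 216.8] [302.6 314.1] top@z [ 504. -270.   30.] size [29.  29.6 28.9] yaw edges [np.float64(-89.1), np.float64(179.3)] tri [array([ 504.6, -271.2,   24.3]), np.float64(0.1)] side@z [ 503.2 -274.6   30. ]
lampcap [537.8 278.2  96. ]
ringpanel [551.5 -27.1  41. ]
padtop [ 515.5 -272.2   23. ]
```

View pics/z2.png

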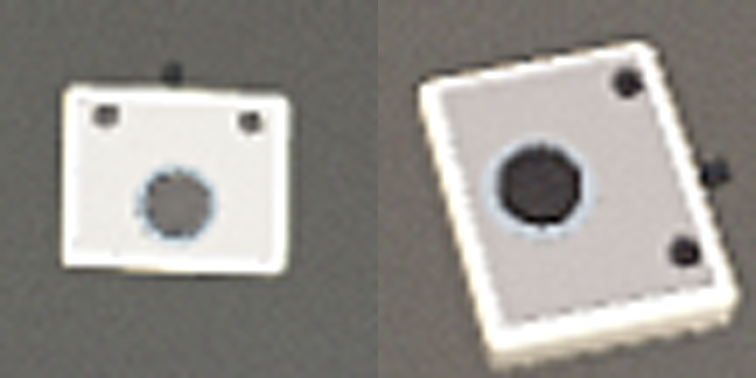

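The pad's button shows at (361,217) in the top view, with both keys well behind it. The measured points agree with the stated sizes:

| Point | x (mm) | y (mm) |
|---|---|---|
| Lamp pivot | 523 | 276 |
| Ring pivot | 547 | -2 |
| Shutter | 504 | -270 |

I'll move to the lamp supply with the fingers shut.

carry_out(series=[[[0, 0, 0], 1], [[0.95, -0.45, 0], 0], [[0.95, -0.45, 0], 0], [[0.95, -0.45, 0], 0], [[0.95, -0.45, 0], 0], [[0.95, -0.45, 0], 0], [[0.95, -0.45, 0], 0], [[0.95, -0.45, 0], 0], [[0.95, -0.45, 0], 0], [[0.95, -0.45, 0], 0]], fingers=0)

```text
time_s: 0.93
tcp_pos: [298.4, -472.7, 230.9]
tool_rot: [-3.129, -0.268, 0.0]
force: [0.9, -0.5, 0.1]
finger_gap: 0.1
gripper_force: 0.0
```

carry_out(series=[[[0.95, -0.45, 0], 0], [[0.95, -0.45, 0], 0], [[0.95, -0.45, 0], 0], [[0.95, -0.45, 0], 0], [[0.95, -0.45, 0], 0], [[0.95, -0.45, 0], 0], [[0.33, -0.98, 0], 0], [[0.33, -0.98, 0], 0], [[0.33, -0.98, 0], 0], [[0.33, -0.98, 0], 0]])

```text
time_s: 1.77
tcp_pos: [413.5, -318.1, 230.8]
tool_rot: [-3.129, -0.268, 0.001]
force: [0.2, 0.9, 0.0]
finger_gap: -0.1
gripper_force: 0.0
```

carry_out(series=[[[0.33, -0.98, 0], 0], [[0.33, -0.98, 0], 0], [[0.33, -0.98, 0], 0], [[0.33, -0.98, 0], 0], [[0.33, -0.98, 0], 0], [[0.33, -0.98, 0], 0], [[0.33, -0.98, 0], 0], [[0.33, -0.98, 0], 0], [[0.33, -0.98, 0], 0], [[0.33, -0.98, 0], 0]])

```text
time_s: 2.6
tcp_pos: [445.0, -113.9, 231.0]
tool_rot: [-3.13, -0.268, 0.001]
force: [0.5, -0.1, -1.0]
finger_gap: -0.1
gripper_force: 0.0
```

carry_out(series=[[[0.33, -0.98, 0], 0], [[0.33, -0.98, 0], 0], [[0.33, -0.98, 0], 0], [[0.33, -0.98, 0], 0], [[0.33, -0.98, 0], 0], [[0.33, -0.98, 0], 0], [[0.33, -0.98, 0], 0], [[0.33, -0.98, 0], 0], [[0.33, -0.98, 0], 0], [[0.33, -0.98, 0], 0]])

```text
time_s: 3.43
tcp_pos: [476.7, 90.4, 231.0]
tool_rot: [-3.13, -0.268, 0.001]
force: [0.7, -0.1, -0.5]
finger_gap: 0.3
gripper_force: 0.0
```

carry_out(series=[[[0.33, -0.98, 0], 0], [[0.33, -0.98, 0], 0], [[0.33, -0.98, 0], 0], [[0.33, -0.98, 0], 0], [[0.33, -0.98, 0], 0], [[0.33, -0.98, 0], 0], [[0.33, -0.98, 0], 0], [[0.33, -0.98, 0], 0], [[0, 0, 0], 0], [[0, 0, 0], 0]])

```text
time_s: 4.27
tcp_pos: [502.0, 253.4, 230.8]
tool_rot: [3.129, 0.271, -0.001]
force: [-0.6, 0.2, 0.2]
finger_gap: -0.3
gripper_force: 0.0
```

carry_out(series=[[[0.37, -0.95, 0], 0], [[0, 0, 1], 0], [[0, 0, 1], 0], [[0, 0, 1], 0], [[0, 0, 1], 0], [[0, 0, 1], 0], [[0, 0, 0.25], 0], [[0, 0, 0], 0], [[0, 0, 0], 0]])

```text
time_s: 5.02
tcp_pos: [506.5, 272.3, 126.8]
tool_rot: [3.13, 0.267, -0.0]
force: [-0.2, 0.5, 0.6]
finger_gap: -0.2
gripper_force: 0.0
```

```bash
python3 - <<'E'
from h import *
t=snap('top','top1');s=snap('side','side1')
def crop(im,x,y,w,h,k): return cv2.resize(im[y:y+h,x:x+w,::-1],(w*k,h*k),interpolation=cv2.INTER_CUBIC)
cv2.imwrite('pics/z3.png',np.hstack([crop(t['frame'],160,160,64,80,6),crop(s['frame'],225,110,64,80,6)]))
p=ctrl.state()['tcp_pos'];print(p,proj(t,p),proj(s,p))
E
```

```text
[507.3777403  272.88570713 127.68281247] [188.63948721 209.33608373] [254.48572973 147.99734864]
```

View pics/z3.png

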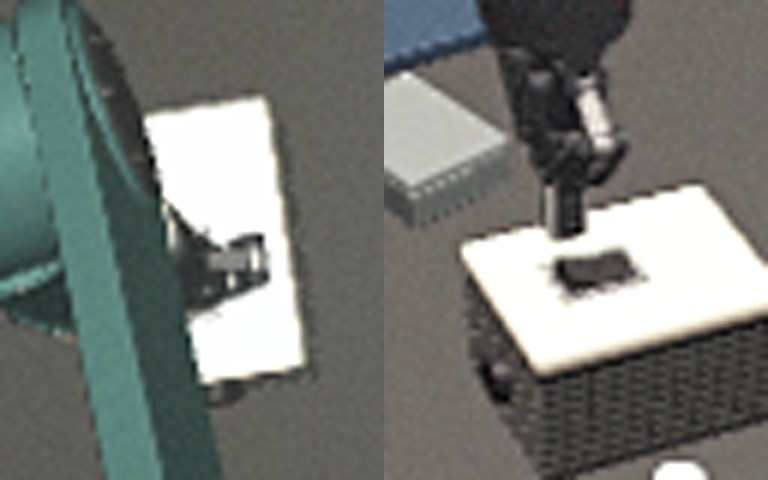

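The side view shows the fingertip at about (255,149), right over the near half of the base rocker and within 2 px of its projection. I'll descend slowly.

carry_out(series=[[[0, 0, 0.5], 0], [[0, 0, 0.4], 0], [[0, 0, 0.1], 0], [[0, 0, 0.1], 0], [[0, 0, 0.1], 0], [[0, 0, 0], 0]])

```text
time_s: 5.62
tcp_pos: [506.1, 272.8, 101.9]
tool_rot: [3.13, 0.268, -0.001]
force: [-0.4, -0.1, 0.2]
finger_gap: -0.1
gripper_force: 0.0
```

carry_out(series=[[[0, 0, 0.05], 0], [[0, 0, 0.05], 0], [[0, 0, 0], 0]])

```text
time_s: 5.87
tcp_pos: [506.5, 272.9, 100.2]
tool_rot: [-3.13, -0.268, -0.0]
force: [0.5, -0.4, -0.0]
finger_gap: 0.2
gripper_force: 0.0
```

carry_out(series=[[[0, 0, 0.05], 0], [[0, 0, 0], 0]])

```text
time_s: 6.03
tcp_pos: [506.5, 272.9, 100.1]
tool_rot: [-3.13, -0.268, -0.001]
force: [-1.7, -0.6, 5.9]
finger_gap: 0.1
gripper_force: 2.6
```

```bash
python3 - <<'E'
from h import *
s=snap('side','side2')
def crop(im,x,y,w,h,k): return cv2.resize(im[y:y+h,x:x+w,::-1],(w*k,h*k),interpolation=cv2.INTER_CUBIC)
cv2.imwrite('pics/z4.png',crop(s['frame'],235,130,50,45,12)); print(ctrl.state()['force'])
E
```

```text
[-1.4456346  -0.7672186   5.47674092]
```

View pics/z4.png

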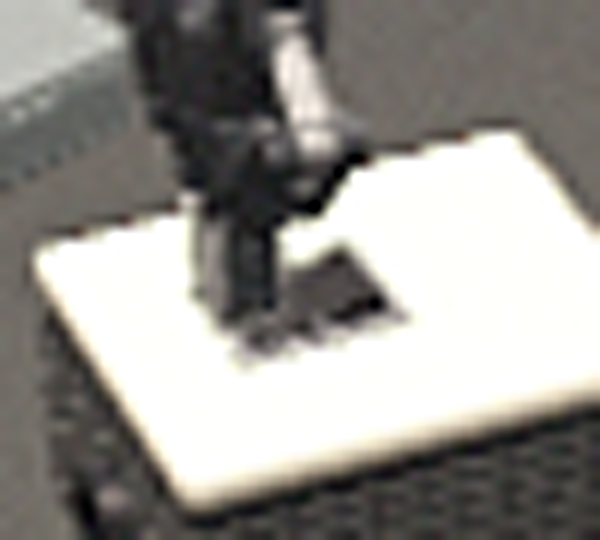

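The far half is now raised, with 6 N at the stop, so the base lamp is off. I'll lift and move to the ring rocker.

carry_out(series=[[[0, 0, -1], 0], [[0, 0, -1], 0], [[0.04, 0.99, 0], 0], [[0.04, 0.99, 0], 0], [[0.04, 0.99, 0], 0], [[0.04, 0.99, 0], 0], [[0.04, 0.99, 0], 0], [[0.04, 0.99, 0], 0], [[0.04, 0.99, 0], 0], [[0.04, 0.99, 0], 0]])

```text
time_s: 6.92
tcp_pos: [539.9, 116.9, 139.5]
tool_rot: [-3.13, -0.268, -0.001]
force: [0.2, -0.3, -0.0]
finger_gap: 0.1
gripper_force: 0.0
```

carry_out(series=[[[0.03, 0.99, 0], 0], [[0.03, 0.99, 0], 0], [[0.03, 0.99, 0], 0], [[0.03, 0.99, 0], 0], [[0.03, 0.99, 0], 0], [[0.03, 0.99, 0], 0], [[0, 0, 1], 0], [[0, 0, 1], 0], [[0, 0, 1], 0], [[0, 0, 0], 0]])

```text
time_s: 7.75
tcp_pos: [560.8, 1.4, 76.2]
tool_rot: [-3.129, -0.267, 0.009]
force: [-0.4, 0.3, -0.4]
finger_gap: 0.2
gripper_force: 0.0
```

```bash
python3 - <<'E'
from h import *
s=snap('side','side3')
def crop(im,x,y,w,h,k): return cv2.resize(im[y:y+h,x:x+w,::-1],(w*k,h*k),interpolation=cv2.INTER_CUBIC)
cv2.imwrite('pics/z5.png',np.hstack([crop(s['frame'],260,190,65,70,6),crop(s['frame'],235,130,65,70,6)])); st=ctrl.state();print(st['force'],st['tcp_pos'],proj(s,st['tcp_pos']),proj(s,[564,1,52]))
E
```

```text
[-1.2912387   0.67544086 -0.76447676] [561.63960566   1.49412416  77.75311501] [294.69840299 215.7126989 ] [295.21201086 222.20550475]
```

View pics/z5.png

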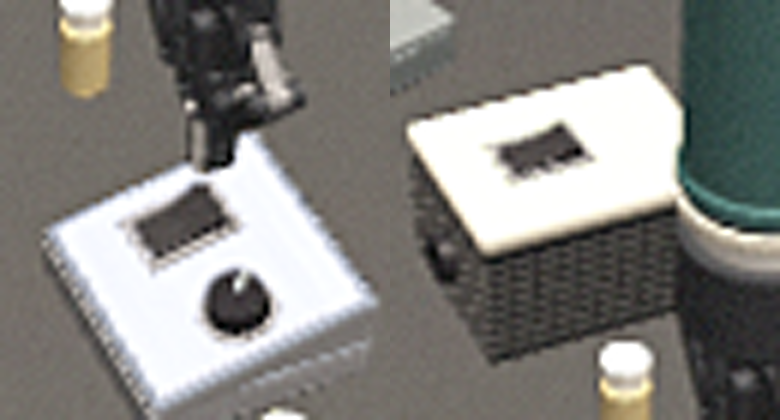

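The base rocker stays off, with its far half up at about (264,152). The fingertip is at about (295,218), just above the ring rocker's raised far half, so I'll press.

carry_out(series=[[[0.12, 0, 0.5], 0], [[0, 0, 0.4], 0], [[0, 0, 0.1], 0], [[0, 0, 0.1], 0], [[0, 0, 0.1], 0], [[0, 0, 0.05], 0], [[0, 0, 0], 0]])

```text
time_s: 8.38
tcp_pos: [566.0, 1.8, 54.5]
tool_rot: [-3.13, -0.268, -0.001]
force: [-0.3, -0.1, 0.8]
finger_gap: -0.0
gripper_force: 0.4
```

carry_out(series=[[[0, 0, 0.05], 0], [[0, 0, 0], 0]])

```text
time_s: 8.55
tcp_pos: [566.5, 1.9, 53.8]
tool_rot: [-3.13, -0.268, -0.002]
force: [0.3, 1.1, 3.0]
finger_gap: -0.0
gripper_force: 1.5
```

carry_out(series=[[[0, 0, 0.1], 0], [[0, 0, 0.05], 0], [[0, 0, 0], 0]])

```text
time_s: 8.8
tcp_pos: [565.1, 1.8, 49.9]
tool_rot: [-3.13, -0.268, 0.002]
force: [0.1, -0.7, -0.2]
finger_gap: -0.2
gripper_force: 0.0
```

carry_out(series=[[[0, 0, 0.1], 0], [[0, 0, 0], 0]])

```text
time_s: 8.97
tcp_pos: [565.3, 1.8, 48.2]
tool_rot: [-3.13, -0.268, 0.001]
force: [-1.6, 0.0, 4.1]
finger_gap: -0.1
gripper_force: 2.4
```

carry_out(series=[[[0, 0, 0.04], 0], [[0, 0, 0], 0], [[0, 0, -1], 0], [[0, 0, -1], 0], [[0, 0, -1], 0], [[0, 0, 0], 0]])

```text
time_s: 9.47
tcp_pos: [567.9, 1.5, 110.6]
tool_rot: [3.129, 0.268, 0.008]
force: [0.8, 0.1, -0.1]
finger_gap: -0.1
gripper_force: 0.0
```

```bash
python3 - <<'E'
from h import *
s=snap('side','side4')
def crop(im,x,y,w,h,k): return cv2.resize(im[y:y+h,x:x+w,::-1],(w*k,h*k),interpolation=cv2.INTER_CUBIC)
cv2.imwrite('pics/z6.png',crop(s['frame'],260,190,65,70,6))
E
```

```text
(no output)
```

View pics/z6.png

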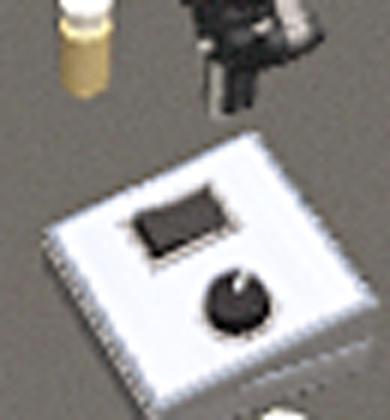

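The near (left) half is now raised and the far half is flush, so the ring light is on. The dial mark hasn't moved. Next is the shutter.

carry_out(series=[[[-0.41, 0.99, 0], 0], [[-0.41, 0.99, 0], 0], [[-0.41, 0.99, 0], 0], [[-0.41, 0.99, 0], 0], [[-0.41, 0.99, 0], 0], [[-0.41, 0.99, 0], 0], [[-0.41, 0.99, 0], 0], [[-0.41, 0.99, 0], 0], [[-0.41, 0.99, 0], 0], [[-0.41, 0.99, 0], 0]])

```text
time_s: 10.35
tcp_pos: [517.2, -207.8, 106.0]
tool_rot: [-3.129, -0.268, 0.004]
force: [0.5, -0.1, 0.7]
finger_gap: 0.1
gripper_force: 0.0
```

carry_out(series=[[[-0.41, 0.99, 0], 0], [[-0.41, 0.99, 0], 0], [[-0.41, 0.99, 0], 0], [[0, 0, 1], 0], [[0, 0, 1], 0], [[0, 0, 1], 0], [[0, 0, 0], 0], [[0, 0, 0], 0]])

```text
time_s: 11.02
tcp_pos: [502.8, -268.9, 45.7]
tool_rot: [-3.127, -0.268, 0.006]
force: [0.4, -0.1, -0.2]
finger_gap: -0.0
gripper_force: 0.0
```

```bash
python3 - <<'E'
from h import *
s=snap('side','side5')
def crop(im,x,y,w,h,k): return cv2.resize(im[y:y+h,x:x+w,::-1],(w*k,h*k),interpolation=cv2.INTER_CUBIC)
cv2.imwrite('pics/z7.png',crop(s['frame'],270,270,70,75,6)); p=ctrl.state()['tcp_pos'];print(p,proj(s,p))
E
```

```text
[ 503.91169109 -269.54118456   46.87644025] [302.63895429 308.27660464]
```

View pics/z7.png

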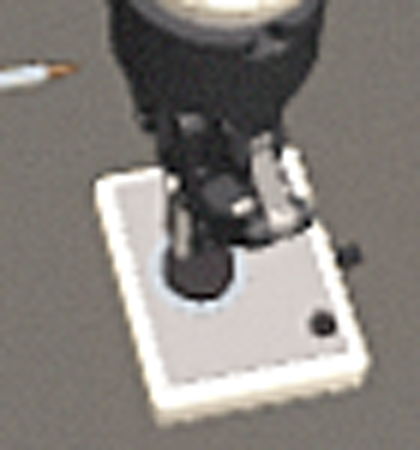

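The tip hangs over the button (about (303,314) in the full image) and clear of the keys. I'll press it.

carry_out(series=[[[0, 0, 0.4], 0], [[0, 0, 0.2], 0], [[0, 0, 0.1], 0], [[0, 0, 0.1], 0], [[0, 0, 0], 0]])

```text
time_s: 11.48
tcp_pos: [504.5, -269.9, 31.4]
tool_rot: [-3.13, -0.268, 0.0]
force: [0.4, 0.7, -0.1]
finger_gap: 0.3
gripper_force: 0.0
```

carry_out(series=[[[0, 0, 0.1], 0], [[0, 0, 0.05], 0], [[0, 0, 0], 0]])

```text
time_s: 11.73
tcp_pos: [504.8, -270.1, 28.7]
tool_rot: [3.13, 0.268, 0.001]
force: [0.1, -0.1, 2.6]
finger_gap: -0.2
gripper_force: 1.2
```

carry_out(series=[[[0, 0, 0.1], 0], [[0, 0, 0.08], 0], [[0, 0, 0], 0]])

```text
time_s: 11.98
tcp_pos: [504.8, -270.2, 25.1]
tool_rot: [3.13, 0.268, 0.001]
force: [0.2, 0.5, 5.2]
finger_gap: 0.2
gripper_force: 2.4
```

carry_out(series=[[[0, 0, 0.06], 0], [[0, 0, 0], 0], [[0, 0, 0], 0]])

```text
time_s: 12.23
tcp_pos: [504.9, -270.2, 24.9]
tool_rot: [3.13, 0.268, 0.001]
force: [-1.8, 2.5, 14.4]
finger_gap: -0.3
gripper_force: 7.0
```

14 N at z = 24.9 is the hard stop, so the button is fully in. I'll lift away and check.

carry_out(series=[[[0, 0, -0.5], 0], [[0, 0, -1], 0], [[0, 0, -1], 0], [[0, 0, -1], 0], [[0, 0, -1], 0], [[0, 0, -1], 0], [[0, 0, 0], 0], [[0, 0, 0], 0], [[0, 0, 0], 0]])

```text
time_s: 12.98
tcp_pos: [504.0, -269.7, 133.1]
tool_rot: [-3.129, -0.268, 0.001]
force: [0.4, 0.3, -0.4]
finger_gap: -0.1
gripper_force: 0.0
```

```bash
python3 - <<'E'
from h import *
s=snap('side','side6')
cv2.imwrite('pics/z8.png',cv2.resize(s['frame'][130:350,190:350,::-1],None,fx=2.7,fy=2.7,interpolation=cv2.INTER_CUBIC))
E
```

```text
(no output)
```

View pics/z8.png

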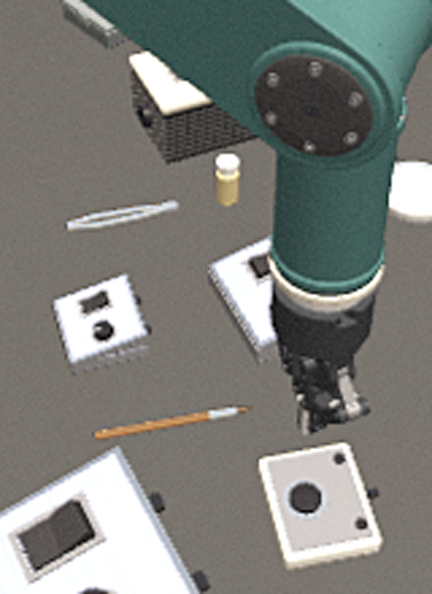

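The pad sits where it was, with the button (about (303,314) in the full image) up again. The gripper is clear of everything, so I'll hand in.

```bash
python3 -c "
from station import ctrl
print(ctrl.finish_job())"
```

```text
the job is handed in; nothing more can be done
None
```

I turned the base lamp off, switched the ring light on, and pressed and released the shutter in that order, then handed the job in at about 13 s; the hand-in gave no verdict, but my pictures and force readings showed each step done and the pad unmoved.

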